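# Push a flat parcel home in the labelling nest

### The job

Slide the flat parcel across the table, through the narrow gap between the two steel guide rails, until it lies against the stop at the far end and the sprung catch has snapped out again behind it. Only push the parcel with the fingers, flat on the table: do not pick it up, and do not shift the other things on the table. Take the hand away when the parcel is home.

Things in the scene. Friction and masses are not known exactly. Their poses are not given: they have to be found in the camera images.
- parcel: The part to push: the flat, largest of the loose small parcels, brown corrugated with labels on top, 90 (its x) x 121 (its y) x 31 mm high, about 0.17 kg. Origin: centre of its underside. Starts outside the nest's mouth (nest y 250 to 285 mm), up to 50 mm beside the lane's centre line and turned up to 0.45 rad off it. Either end may go first.
- nest: Labelling nest of steel sheet, fixed to the table. Two guide rails 4 mm thick, 26 mm high along its y; inner faces at x = -48 and +48 mm (3 mm spare each side of the parcel). No floor. The parcel is pushed along -y. Origin: on the table where the parcel's origin lies when home, their y axes then parallel. Foot flanges 4 mm high, bolts to 11 mm, reach to x = +-78 and y = -92 mm.
- mouth (a point): Point on the table on the lane's centre line where the straight rails begin (nest x 0, y +142 mm). From here both rails flare outward at 0.42 rad for 26 mm more, to about 117 mm apart at nest y +165 mm.
- stop (a point): Point on the table at the middle of the end stop's rubber face, which closes the lane (nest x 0, y -61 mm). The stop is as high as the rails.
- latch (a joint): Angle (rad) of the sprung catch, a dark steel bar 60 mm long, 7 to 25 mm above the table, in a window of the +x rail, on an upright pin at nest x +55, y +121 mm, slanting into the lane toward the stop. 0: sprung out; 0.1 to 0.22 while the parcel beside it pushes it aside (end of travel 0.40; under 1 N at the tip). It snaps back to 0 behind the parcel once no finger is in its way.
- catch_tip (a point): Centre of the catch's end face, 16 mm above the table; at joint 0 at nest x +37, y +64 mm, some 13 mm inside the rail's inner face. With the parcel home there are about 2 to 3 mm between its rear end and this face.
- lid_corner (a point): Bystander point: the top far corner of the foam box's open lid, a fixed upright board about 17 mm thick that runs from here some 0.3 m back along -x, between the hand's start (some arms) and the work; its foot is 60 mm farther to -y. Pass in front of it (x above 0.5) or over it.
- small_parcel: Bystander, leave alone: small brown parcel 55 x 76 x 30 mm beyond the +x rail of the nest. Origin: centre of its underside.
- tape: Bystander, leave alone: roll of pale parcel tape lying flat, 92 mm across, 48 mm high, on the robot's side of the nest. Origin: centre of its underside.
- stamp: Bystander, leave alone: red and black self-inking stamp 40 x 71 mm, 78 mm high, on the robot's side of the nest. Origin: centre of its underside.

How it is judged (in metres and radians):
On the way, in this order (a step that is already met when the one before it is completed fails the run):
1. the parcel's front end is between the rails, lengthwise (y of parcel in the frame of nest below 0.195 m and x of parcel in the frame of nest between -0.02 and 0.02 m and angle between the y axis of parcel and the y axis of nest, either way round below 0.3 rad), for 0.05 s.
2. the parcel, sliding between the rails, holds the catch pushed aside (value of joint latch above 0.07 rad and y of parcel in the frame of nest below 0.12 m and x of parcel in the frame of nest between -0.01 and 0.01 m), for 0.1 s.
At the end, for the whole second after the job is handed in: The parcel lies flat and still in the nest, within 6 mm of home along the lane and 7 mm across it, in line with the rails to 0.09 rad, and the catch is out behind it (joint below 0.06 rad) (y of parcel in the frame of nest between -0.006 and 0.006 m and x of parcel in the frame of nest between -0.007 and 0.007 m and angle between the y axis of parcel and the y axis of nest, either way round below 0.09 rad and angle between parcel's own z axis and vertical below 0.05 rad and height (world z) of parcel below 0.004 m and value of joint latch below 0.06 rad and linear speed of parcel below 0.01 m/s); the robot touches nothing.
It fails at once if the parcel is lifted (over 10 mm) or tipped (over 0.3 rad) (height (world z) of parcel above 0.01 m or angle between parcel's own z axis and vertical above 0.3 rad).
It fails at once if another thing on the table is shifted by more than 20 mm (distance of any of small_parcel, tape, stamp from where it was at the start of the episode above 0.02 m).
It also fails if it takes over 72 s, if anything falls off the work surface, if the arm or the gripper's body presses on something with over 40 N, if the wrist force passes 120 N, or if a joint passes its speed limit or range.

### The arm

A 6-joint arm with a two-finger parallel gripper is mounted at the origin on the work surface; the furniture and walls round the work are solid. World frame = base frame: x ahead of the robot, y to its left, z up, the work surface at z = 0. Lengths are in mm, angles in rad, forces in N, time in s.
With the tool pointing down it reaches from about 325 to 775 mm from the base axis. Payload 9.3 kg.
Tool frame: the origin (TCP) lies at the very end of the fingers, on their centre line; the grasp point (between the pads) lies grip_point_offset behind it (grip_point_offset is the distance from the TCP to the grasp point, in mm); z points along the fingers, y is the line along which they close (so a half turn about z gives the same grasp; the last joint's range is limited). The gripper opens to 85 mm and grips with 20 to 120 N. Pads are 22 mm wide; open, the fingers measure 114 mm over their backs; the gripper's body (76 mm by 85 mm) begins 54 mm behind the grasp point. The pads swing forward as they close: fully open they stand 13 mm farther back than shut.
Start: joints at [1.087, 0.259, 0.021, 1.334, 0, 1.418], TCP at [178.641, 520.177, 231.279] pointing down, gripper open.
Joint ranges: [-3.04, 3.04], [-0.91, 1.82], [-1.04, 1.36], [-1.92, 1.95], [-1.52, 1.45], [-3.14, 3.14]. Speed limits (rad/s): [2.22, 2.22, 2.79, 3.14, 3.14, 3.14].

### API

Orientations are given as a unit quaternion [x, y, z, w].
In Python, from rig import state, camera, camera_params, close_job, find_in, regions_of, grip_point_offset gives the robot as it stands.
- The arm moves only by the tool jog_arm, never from a script. Its arguments are lists of equal length, an entry for each row: "offset": the shift along the tool's x, y, z in mm, a list of three; "roll": the turn about the tool's z in degrees; "grip": the finger opening in mm, from 0 to 85.4. In form: {"offset": [[tx, ty, tz], ...], "roll": [roll, ...], "grip": [grip, ...]}. A call has exactly 5 rows; each row shifts and turns the commanded pose from where the row before left it, along the tool's axes as they then stand; what a row does not reach is not made up. A row lasts 1/8 s, in which the tool goes at most 62.5 mm and 10.7 degrees, less where a joint would pass 70% of its speed; a pose out of reach is approached as far as the arm can. A call with a gripper value outside its range is refused whole. The fingers move at their own pace and stop on an object; "newtons" is the grip in N (left out, the last holds). Time passes only in rows, so rows that do not move let the fingers close, or fill a call up. It gives the time, the measured TCP pose, the force, the opening and the grip force at its end, in the units of the state.
- state(): the state, without advancing time (a new reading comes with each control period).
- camera(name): name is "scene" or "top" or "wrist"; returns the picture (480x640x3 uint8, red, green, blue); there is no depth.
- camera_params(name): a dict with "fx", "fy", "cx", "cy" (pixels), "world_from_camera" (4x4, takes a point from camera to world coordinates); the wrist camera has in their place "mount" (4x4, takes a point from camera to tool coordinates, whose origin is the TCP and whose axes are the flange's). Camera axes: x right, y down, z forward; pixel columns grow to the right and rows downward; lengths in mm; the calibration is good to about 2 mm. A picture is of the moment at which its call begins: read the wrist's pose just before it. camera_params takes no time and is no camera call.
- close_job(): hands the job in; it is judged then, once.
Trained networks look in the newest picture that a camera, given by its name, has taken for a name from the list of things; names that differ only in an ending like _2 or _b are one class to them, and where a whole thing is asked for, a point or a joint stands for the part that bears it (a point fixed in the world has none). Each returns a list of dicts, best first, with "score" (0 to 1); they miss things now and then, are a little off and sometimes report something else, mostly with a low value. They report only what shows in the picture. A call takes as long as a camera call.
- find_in(camera, query): "location" ([column, row] in pixels, amid what is visible of it).
- regions_of(camera, query): "pixels" (480x640 bool, what is visible of it) and "location" ([column, row] in pixels, amid what is visible of it).
The state is a dict: "t": time; "joint_pos": joint angles; "qvel": joint speeds; "joint_torque": joint torques, N m; "position": TCP position; "tool_rot": TCP orientation; "ft_force": force on the tool from outside, world axes, zero at the start; "ft_torque": the same for the moment, N m; "grip_width": finger opening in mm; "grasp_force": force on a finger pad.
Only numpy, scipy, OpenCV 4.12 (cv2) and the standard library are available. Lean on these libraries where they do the work, as an engineer would, in place of code of your own. Each camera call takes 0.05 s, during which the arm holds its last target. There are 200 camera calls.

## Working session

There is one attempt and no reset: what is moved stays moved. The work goes in short steps, Python scripts to look and compute and a tool call to move; the robot and the scene stay as the last step left them, time stands still between calls to the robot, and variables do not carry over. Pictures are saved under pics/ and viewed, at most 10 in all, crops included, and the job is handed in when it is done.

Besides the shell and the picture viewer there is one more tool, called after "Call:" as name(argument=value, ...), one argument or row to a line, values as JSON. jog_arm: Moves the arm, as the interface text tells. Its arguments: {"type":"object","properties":{"offset":{"type":"array","items":{"type":"array","items":{"type":"number"}}},"roll":{"type":"array","items":{"type":"number"}},"grip":{"type":"array","items":{"type":"number"}},"newtons":{"type":"number"}},"required":["offset","roll","grip"]}

```bash
mkdir -p pics; ls; python3 - <<'E'
from rig import *
import cv2,numpy as np
print(state(),grip_point_offset)
for n in("scene","top","wrist"):
    im=camera(n); cv2.imwrite(f"pics/{n}0.png",im[:,:,::-1]); print(n,camera_params(n))
E
```

```text
pics
{'t': 0.0, 'joint_pos': array([1.08737941e+00, 2.59194646e-01, 2.07216107e-02, 1.33368950e+00,
       3.21737513e-05, 1.41818821e+00]), 'qvel': array([ 0.00151696, -0.00026015, -0.00109265, -0.00023497,  0.00066296,
        0.00166844]), 'joint_torque': array([ 1.58587311e-03, -5.55642271e+01,  3.44528246e+01,  1.36666084e-02,
       -1.91155073e-04,  1.94565951e-05]), 'position': array([178.50627487, 519.91670736, 230.64903132]), 'tool_rot': array([ 1.64651195e-01,  9.86351619e-01, -6.43820719e-04, -2.28872260e-04]), 'ft_force': array([-0.13918069, -1.12481347,  0.96779102]), 'ft_torque': array([-0.00999431, -0.00036035,  0.00853187]), 'grasp_force': 0.0, 'grip_width': 85.44801897627637} 18.700000000000003
scene {'fx': 589.9062923900742, 'fy': 589.9062923900742, 'cx': 324.1980492770955, 'cy': 245.5156999832811, 'world_from_camera': array([[ 9.23156777e-01, -2.86862365e-01,  2.55913165e-01,
         1.95949625e+02],
       [-3.84068057e-01, -7.16863009e-01,  5.81892734e-01,
        -8.42882954e+02],
       [ 1.65315558e-02, -6.35466293e-01, -7.71951617e-01,
         1.23651660e+
[... 319 characters left out ...]
04e-01,  2.73275098e-02,  1.35271035e-02,
        -1.05015095e+02],
       [-1.53008166e-02, -6.57754362e-02, -9.97717133e-01,
         1.54064104e+03],
       [ 0.00000000e+00,  0.00000000e+00,  0.00000000e+00,
         1.00000000e+00]])}
wrist {'fx': 373.90318276778623, 'fy': 373.90318276778623, 'cx': 314.4539596944691, 'cy': 235.58206860264863, 'mount': array([[-4.14212834e-04, -9.49956285e-01, -3.12382595e-01,
         7.90410241e+01],
       [ 9.99999913e-01, -4.05817757e-04, -9.18862645e-05,
        -6.10606862e-01],
       [-3.94824695e-05, -3.12382606e-01,  9.49956370e-01,
        -1.42304935e+02],
       [ 0.00000000e+00,  0.00000000e+00,  0.00000000e+00,
         1.00000000e+00]])}
```

View pics/top0.png

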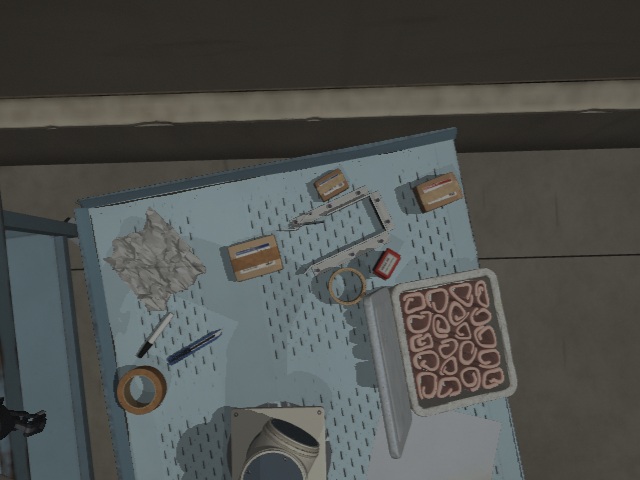

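View pics/scene0.png

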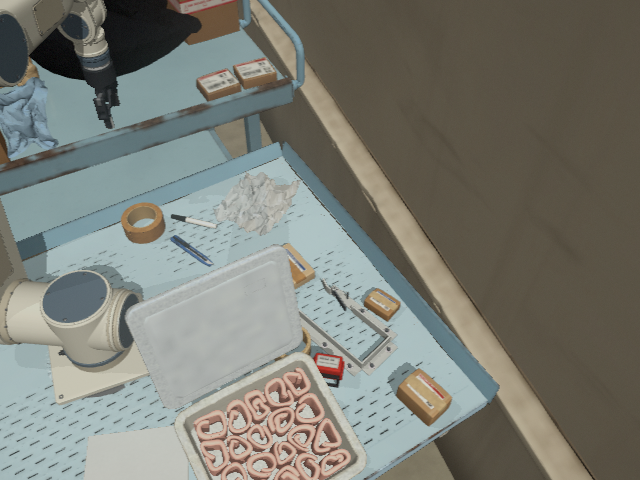

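```bash
cat > h.py <<'E'
from rig import *
import cv2,numpy as np
from scipy.spatial.transform import Rotation as R
def ray(cam,px):
    p=camera_params(cam)
    d=np.array([(px[0]-p['cx'])/p['fx'],(px[1]-p['cy'])/p['fy'],1.])
    T=p['world_from_camera']; return T[:3,3],T[:3,:3]@d
def onz(cam,px,z):
    o,d=ray(cam,px); return (o+d*(z-o[2])/d[2])
def proj(cam,P):
    p=camera_params(cam);T=np.linalg.inv(p['world_from_camera']);q=T[:3,:3]@np.asarray(P,float)+T[:3,3]
    return np.array([p['fx']*q[0]/q[2]+p['cx'],p['fy']*q[1]/q[2]+p['cy']])
def tri(a,b):
    (o1,d1),(o2,d2)=ray(*a),ray(*b)
    A=np.stack([d1,-d2],1);s=np.linalg.lstsq(A,o2-o1,rcond=None)[0]
    x,y=o1+s[0]*d1,o2+s[1]*d2; return (x+y)/2,np.linalg.norm(x-y)
E
python3 - <<'E'
from h import *
for c in("top","scene"):
    camera(c)
    for q in("parcel","nest","small_parcel","tape","stamp","latch","lid_corner"):
        r=regions_of(c,q)
        for k in r[:2]:
            m=k['pixels'].astype(np.uint8); cs=cv2.findContours(m,0,2)[0]
            b=cv2.boxPoints(cv2.minAreaRect(max(cs,key=cv2.contourArea))) if cs else 0
            print(c,q,round(k['score'],2),np.round(k['location']),m.sum(),np.round(b).tolist())
E
```

```text
top parcel 0.86 [255. 258.] 1758 [[226.0, 247.0], [274.0, 233.0], [284.0, 269.0], [236.0, 282.0]]
top nest 0.64 [343. 210.] 2557 [[283.0, 223.0], [374.0, 181.0], [400.0, 237.0], [309.0, 279.0]]
top small_parcel 0.56 [330. 184.] 671 [[311.0, 183.0], [338.0, 167.0], [350.0, 187.0], [323.0, 203.0]]
top tape 0.7 [359. 288.] 481 [[328.0, 268.0], [366.0, 268.0], [366.0, 305.0], [328.0, 305.0]]
top stamp 0.92 [386. 263.] 568 [[369.0, 271.0], [385.0, 245.0], [402.0, 255.0], [386.0, 281.0]]
top latch 0.4 [310. 223.] 17 [[300.0, 224.0], [304.0, 224.0], [304.0, 225.0], [300.0, 225.0]]Traceback (most recent call last):
  File "<stdin>", line 5, in <module>
ValueError: it knows: catch_tip, latch, mouth, nest, parcel, small_parcel, stamp, stop, tape
```

Top picture: parcel at about (255,258), nest rails running from the stop end (~380,210) to the mouth (~305,245), catch rail on the upper side; tape (347,286), stamp (387,263) below. Scene picture: the nest is partly hidden by the lid; the stop is near (377,347) and the catch near (340,293).

```bash
python3 - <<'E'
from h import *
im=cv2.imread("pics/top0.png"); c=im[165:315,220:420]; cv2.imwrite("pics/topc.png",cv2.resize(c,None,fx=4,fy=4,interpolation=cv2.INTER_CUBIC))
im=cv2.imread("pics/scene0.png"); c=im[230:400,260:440]; cv2.imwrite("pics/scenec.png",cv2.resize(c,None,fx=3.5,fy=3.5,interpolation=cv2.INTER_CUBIC))
print(proj("top",[0,0,0]),proj("top",[178,520,230]),proj("scene",[0,0,0]))
E
```

```text
[278.56202692 454.42745015] [ 25.22684153 406.84841151] [102.14219937 346.06141928]
```

View pics/topc.png

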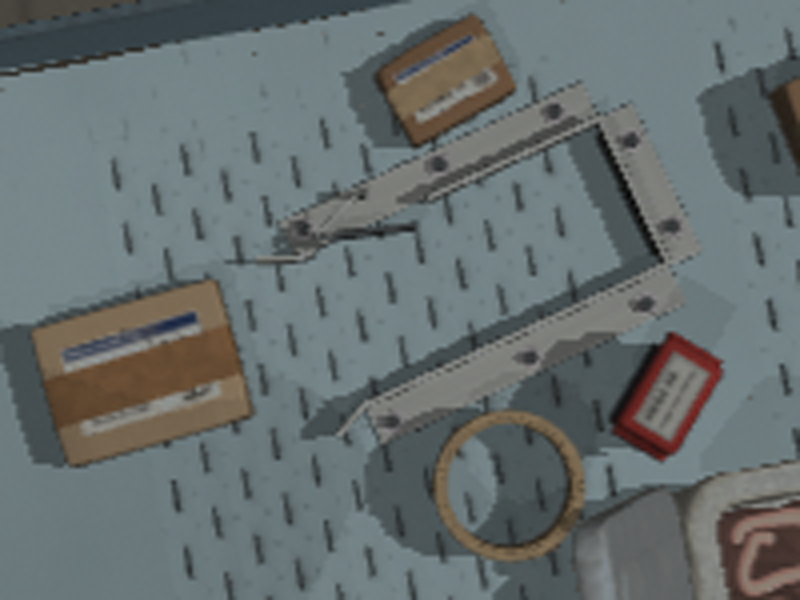

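View pics/scenec.png

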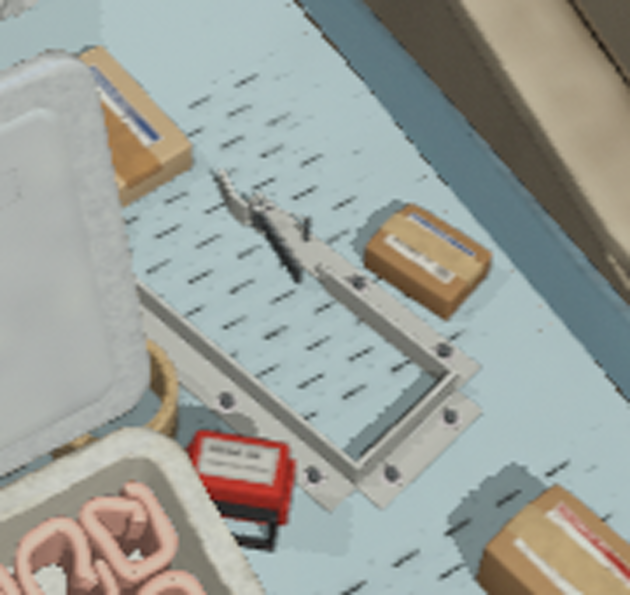

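Top crop: stop's inner corners at crop (598,122) and (661,262), mouth corners about (370,402) and (308,253), parcel top corners (35,328),(213,280),(253,412),(75,466). Scene crop: stop corners (447,377) and (357,467), parcel corner (190,150).

```bash
python3 - <<'E'
from h import *
from scipy.optimize import least_squares
T=lambda p:(p[0]/4+220-.4,p[1]/4+165-.4); S=lambda p:(p[0]/3.5+260-.4,p[1]/3.5+230-.4)
for a,b in(((598,122),(447,377)),((661,262),(357,467)),((413,229),(298,280))):
    print(tri(("top",T(a)),("scene",S(b))))
nest=[((48,-61,26),"top",T((598,122))),((-48,-61,26),"top",T((661,262))),((-48,142,26),"top",T((370,402))),((48,142,26),"top",T((308,253))),
 ((48,-61,26),"scene",S((447,377))),((-48,-61,26),"scene",S((357,467))),((37,64,25),"top",T((413,229))),((37,64,25),"scene",S((298,278)))]
def fit(L,x0):
    def f(v):
        c,s=np.cos(v[2]),np.sin(v[2]); M=np.array([[c,-s,0],[s,c,0],[0,0,1]])
        return np.concatenate([proj(k,M@np.array(P)+[v[0],v[1],0])-q for P,k,q in L])
    r=least_squares(f,x0); print(np.round(r.x,3),np.round(r.fun.reshape(-1,2),1).tolist()); return r.x
n=fit(nest,[600,-150,.4])
for w in(.1,0.3):
    p=fit([((-45,60.5,31),"top",T((75,466))),((45,60.5,31),"top",T((35,328))),((45,-60.5,31),"top",T((213,280))),((-45,-60.5,31),"top",T((253,412))),((45,-60.5,31),"scene",S((190,150)))],[480,60,w])
c,s=np.cos(n[2]),np.sin(n[2]); d=p[:2]-n[:2]
print("parcel in nest",[c*d[0]+s*d[1],-s*d[0]+c*d[1]],p[2]-n[2])
st=state();print("tool axes",R.from_quat(st['tool_rot']).as_matrix().round(3).tolist())
for q in("tape","stamp","small_parcel"):
    camera("top");l=find_in("top",q)[0]['location'];e=onz("top",l,40)[:2]-n[:2];print(q,[c*e[0]+s*e[1],-s*e[0]+c*e[1]])
E
```

```text
(array([ 632.67528219, -241.75470229,   18.14330713]), np.float64(4.26607996390098))
(array([ 545.93530312, -278.99659747,   16.17550933]), np.float64(0.27100072295741884))
(array([ 571.66376848, -125.26852892,    7.34211358]), np.float64(0.05565534803098232))
[ 5.63392e+02 -2.05505e+02  4.04000e-01] [[0.4, 0.9], [1.1, 0.9], [-0.6, 0.1], [-1.3, 2.2], [1.0, -1.3], [-0.4, -1.1], [2.8, -0.9], [1.6, -1.3]]
[4.84937e+02 4.33710e+01 2.44000e-01] [[-1.6, 1.0], [-1.0, 0.4], [1.6, -0.7], [1.2, 1.4], [2.0, -1.3]]
[4.84937e+02 4.33710e+01 2.44000e-01] [[-1.6, 1.0], [-1.0, 0.4], [1.6, -0.7], [1.2, 1.4], [2.0, -1.3]]
parcel in nest [np.float64(25.784352073876434), np.float64(259.67231310025704)] -0.16016283321581792
tool axes [[-0.946, 0.325, -0.0], [0.325, 0.946, -0.0], [0.0, -0.0, -1.0]]
tape [np.float64(-155.6729137623829), np.float64(59.983177861211466)]
stamp [np.float64(-117.06392060013873), np.float64(-24.609416633898284)]
small_parcel [np.float64(108.0648333031142), np.float64(22.93932251917792)]
```

Call:
jog_arm(
  offset=[
    [0,0,0],
    [0,0,0],
    [0,0,0],
    [0,0,0],
    [0,0,0],
  ],
  roll=[-10.5,-10.5,-10.5,-10.5,0],
  grip=[60,60,60,60,60],
)

```text
t: 1.42
position: [178.7, 520.2, 231.3]
tool_rot: [-0.199, 0.98, -0.0, -0.0]
ft_force: [-0.2, -0.3, 0.6]
grip_width: 59.8
grasp_force: 0.0
```

Call:
jog_arm(
  offset=[
    [-18,-55,0],
    [-18,-55,0],
    [-18,-55,0],
    [-18,-55,0],
    [-18,-55,0],
  ],
  roll=[0,0,0,0,0],
  grip=[60,60,60,60,60],
)

```text
t: 2.05
position: [370.1, 300.9, 231.5]
tool_rot: [-0.197, 0.98, 0.0, 0.0]
ft_force: [1.2, 0.2, -0.3]
grip_width: 60.1
grasp_force: 0.0
```

Call:
jog_arm(
  offset=[
    [-18,-55,0],
    [-18,-55,0],
    [-18,-55,0],
    [-18,-55,0],
    [0,0,0],
  ],
  roll=[0,0,0,0,0],
  grip=[60,60,60,60,60],
)

```text
t: 2.68
position: [523.7, 125.1, 230.5]
tool_rot: [-0.195, 0.981, -0.0, -0.0]
ft_force: [-0.4, -0.4, -0.8]
grip_width: 59.9
grasp_force: 0.0
```

```bash
python3 - <<'E'
from h import *
s=state();np.savez("w1.npz",p=s['position'],q=s['tool_rot']);print(s['position'],s['tool_rot'],s['joint_pos'])
cv2.imwrite("pics/w1.png",camera("wrist")[:,:,::-1])
E
```

```text
[523.66425132 125.09618251 230.52456269] [-1.95151423e-01  9.80773066e-01 -2.23607925e-04 -2.55627864e-04] [ 7.88648602e-02  2.39295510e-01 -6.78016943e-03  1.32517593e+00
 -5.04088014e-04 -3.13958726e-01]
```

View pics/w1.png

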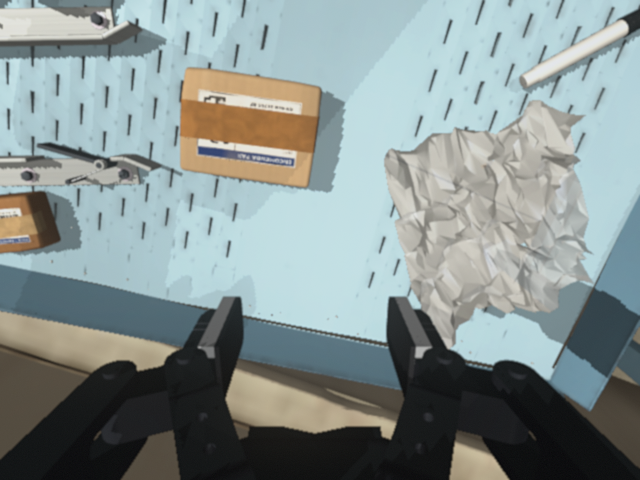

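Wrist view: parcel top corners about (184,67),(322,85),(310,188),(182,172); rails' mouth ends at (105,40) and (145,160), catch bar (40,147)–(115,165). I zoom in on it.

```bash
python3 - <<'E'
import cv2
c=cv2.imread("pics/w1.png")[0:200,0:200];cv2.imwrite("pics/w1c.png",cv2.resize(c,(600,600),interpolation=cv2.INTER_CUBIC))
E
```

```text
(no output)
```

View pics/w1c.png

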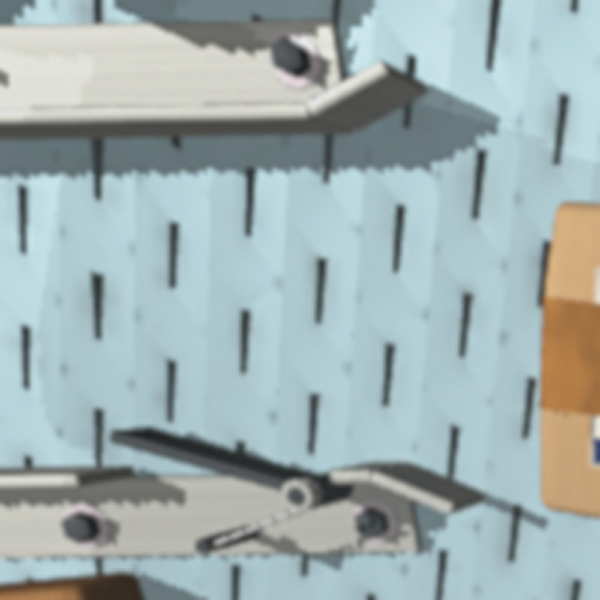

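```bash
cat >> h.py <<'E'
def wonz(px,z,f):
    s=np.load(f);p=camera_params("wrist");T=np.eye(4);T[:3,:3]=R.from_quat(s['q']).as_matrix();T[:3,3]=s['p'];T=T@p['mount']
    d=T[:3,:3]@np.array([(px[0]-p['cx'])/p['fx'],(px[1]-p['cy'])/p['fy'],1.]);o=T[:3,3]
    return o+d*(z-o[2])/d[2]
E
python3 - <<'E'
from h import *
f="w1.npz"; C=lambda a,b:(a/3-.3,b/3-.3)
a=[wonz(C(*q),z,f)[:2] for q,z in (((0,120),26),((310,116),26),((0,132),0),((345,130),0),((0,474),26),((365,473),26),((405,463),0),((115,432),25))]
names="L-top0 M-top L-base0 M-base L+top0 M+top M+base catch".split()
n=np.array([563.39,-205.5]);th=.404
def tn(w,th=th): e=w-n;c,s=np.cos(th),np.sin(th);return np.round([c*e[0]+s*e[1],-s*e[0]+c*e[1]],1)
for k,v in zip(names,a): print(k,v.round(1),tn(v))
print("rail dirs",[np.arctan2(*(a[j]-a[i])[::-1])-np.pi/2 for i,j in((0,1),(2,3),(4,5))])
P=np.array([wonz(q,31,f)[:2] for q in((184,67),(322,85),(310,188),(182,172))])
print([tn(v) for v in P],tn(P.mean(0)),[np.linalg.norm(P[i]-P[i-1]) for i in range(4)],[np.arctan2(*(P[i]-P[j])[::-1])-np.pi/2 for i,j in((1,0),(2,3))])
E
```

```text
L-top0 [ 497.3 -171. ] [-47.2  57.7]
M-top [463.4 -91.7] [-47.2 144. ]
L-base0 [ 504.1 -190.3] [-48.5  37.2]
M-base [464.1 -95. ] [-47.9 140.6]
L+top0 [ 596.5 -157.4] [49.4 31.2]
M+top [553.7 -54.8] [ 50.4 142.4]
M+base [553.3 -54.6] [ 50.1 142.7]
catch [ 570.9 -127.8] [37.4 68.5]
rail dirs [np.float64(0.40398508417019285), np.float64(0.39764576493702575), np.float64(0.3950906185204901)]
[array([-24. , 210.3]), array([ -8.6, 325.9]), array([ 79.7, 314.4]), array([ 63.6, 197.9])] [ 27.7 262.1] [np.float64(88.4734127961848), np.float64(116.61152506190312), np.float64(89.07557124720473), np.float64(117.53773026870492)] [np.float64(0.2718464529469533), np.float64(0.26669874151364703)]
```

Call:
jog_arm(
  offset=[
    [-14,-29,0],
    [-14,-29,0],
    [0,0,50],
    [0,0,50],
    [0,0,50],
  ],
  roll=[-0.5,0,0,0,0],
  grip=[60,60,60,60,60],
)

```text
t: 3.35
position: [569.4, 87.1, 80.3]
tool_rot: [-0.203, 0.979, 0.0, 0.0]
ft_force: [0.5, 0.7, -0.5]
grip_width: 59.9
grasp_force: 0.0
```

Call:
jog_arm(
  offset=[
    [0,0,30],
    [0,0,30],
    [0,0,12],
    [0,0,0],
    [0,0,0],
  ],
  roll=[0,0,0,0,0],
  grip=[60,60,60,60,60],
)

```text
t: 3.98
position: [570.8, 86.2, 10.6]
tool_rot: [-0.204, 0.979, -0.0, 0.001]
ft_force: [-0.4, 0.0, 1.5]
grip_width: 60.2
grasp_force: 0.0
```

Call:
jog_arm(
  offset=[
    [8,-1,4],
    [8,-1,0],
    [6,-1,0],
    [5,0,0],
    [5,0,0],
  ],
  roll=[0.5,0,0,0,0],
  grip=[60,60,60,60,60],
)

```text
t: 4.6
position: [541.7, 70.4, 5.4]
tool_rot: [-0.2, 0.98, -0.0, 0.0]
ft_force: [1.4, 1.2, -0.3]
grip_width: 59.9
grasp_force: 0.4
```

Call:
jog_arm(
  offset=[
    [5,0,0],
    [5,0,0],
    [5,0,0],
    [5,0,0],
    [5,0,0],
  ],
  roll=[0,0,0,0,0],
  grip=[60,60,60,60,60],
)

```text
t: 5.22
position: [518.7, 60.6, 5.3]
tool_rot: [-0.2, 0.98, -0.0, 0.0]
ft_force: [1.1, 0.8, 0.8]
grip_width: 59.5
grasp_force: 0.4
```

Call:
jog_arm(
  offset=[
    [2,0,0],
    [0,0,0],
    [0,0,0],
    [0,0,0],
    [0,0,0],
  ],
  roll=[0,0,0,0,0],
  grip=[60,60,60,60,60],
)

```text
t: 5.85
position: [517.1, 60.0, 5.2]
tool_rot: [-0.2, 0.98, 0.0, -0.0]
ft_force: [-0.1, 0.0, -0.1]
grip_width: 60.0
grasp_force: 0.0
```

```bash
python3 - <<'E'
from h import *
s=state();np.savez("w2.npz",p=s['position'],q=s['tool_rot']);print(s['position'],s['ft_force'])
e=s['position'][:2]-[564.3,-205.1];c,sn=np.cos(.402),np.sin(.402);print(c*e[0]+sn*e[1],-sn*e[0]+c*e[1])
cv2.imwrite("pics/w2.png",camera("wrist")[:,:,::-1])
E
```

```text
[517.0991761   60.01125308   5.24432703] [-0.07310858  0.03968961 -0.08058265]
60.289356047868694 262.44444713742
```

View pics/w2.png

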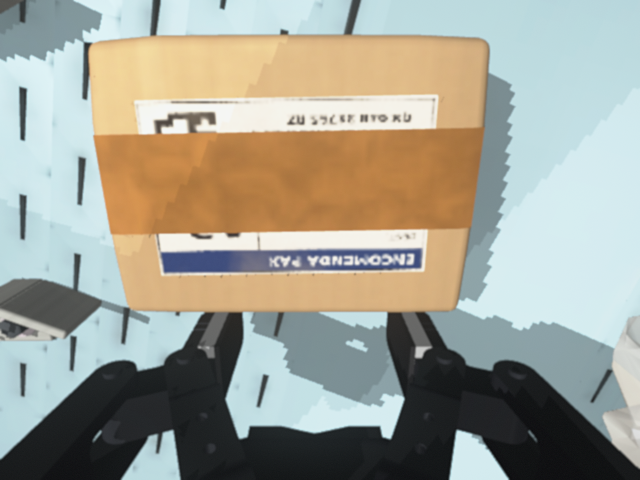

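The parcel now lies squared against the fingers: top corners (90,41),(489,40),(458,310),(130,310); the +x flare tip is at about (100,303).

```bash
cat >> h.py <<'E'
def tn(w): 
    e=np.asarray(w)[:2]-[564.3,-205.1];c,s=np.cos(.402),np.sin(.402);return np.round([c*e[0]+s*e[1],-s*e[0]+c*e[1]],1)
E
python3 - <<'E'
from h import *
P=[wonz(q,31,"w2.npz") for q in((90,41),(489,40),(458,310),(130,310))]
print([tn(p) for p in P],tn(np.mean(P,0)),[np.linalg.norm(P[i]-P[i-1]) for i in range(4)],tn(wonz((101,303),26,"w2.npz")))
E
```

```text
[array([-38.6, 198.3]), array([-38.8, 310. ]), array([ 46.4, 311.5]), array([ 46.3, 196.4])] [  3.8 254. ] [np.float64(84.90209038804285), np.float64(111.75336381521451), np.float64(85.18878745773735), np.float64(115.17154132361296)] [ 46.3 183.5]
```

Call:
jog_arm(
  offset=[
    [2,0,0],
    [2,0,0],
    [0,0,0],
    [-3,0,0],
    [-10,0,0],
  ],
  roll=[0,0,0,0,0],
  grip=[60,60,60,60,60],
)

```text
t: 6.52
position: [525.6, 63.6, 5.4]
tool_rot: [-0.2, 0.98, 0.0, -0.0]
ft_force: [-0.0, -0.2, 0.3]
grip_width: 60.0
grasp_force: 0.0
```

Call:
jog_arm(
  offset=[
    [-15,0,0],
    [0,0,-30],
    [0,0,-35],
    [0,0,0],
    [0,0,0],
  ],
  roll=[0,0,0,0,0],
  grip=[30,30,30,30,30],
)

```text
t: 7.15
position: [539.4, 69.6, 69.8]
tool_rot: [-0.2, 0.98, 0.0, -0.0]
ft_force: [-1.4, 0.4, -0.4]
grip_width: 30.0
grasp_force: 0.0
```

Call:
jog_arm(
  offset=[
    [0,0,-35],
    [28,28,0],
    [28,28,0],
    [28,28,0],
    [0,0,0],
  ],
  roll=[0,0,0,0,0],
  grip=[30,30,30,30,30],
)

```text
t: 7.78
position: [426.4, 114.6, 104.5]
tool_rot: [-0.201, 0.98, 0.0, -0.001]
ft_force: [1.1, 0.3, 0.3]
grip_width: 30.0
grasp_force: 0.0
```

Call:
jog_arm(
  offset=[
    [0,0,0],
    [0,0,0],
    [0,0,0],
    [0,0,0],
    [0,0,0],
  ],
  roll=[10,10,10,10,10],
  grip=[30,30,30,30,30],
)

```text
t: 8.4
position: [429.8, 113.5, 104.5]
tool_rot: [0.236, 0.972, -0.0, -0.0]
ft_force: [0.6, 0.1, 0.3]
grip_width: 29.9
grasp_force: 0.0
```

Call:
jog_arm(
  offset=[
    [0,0,0],
    [0,0,0],
    [0,0,0],
    [0,0,0],
    [0,0,0],
  ],
  roll=[10,10,10,10,0],
  grip=[30,30,30,30,30],
)

```text
t: 9.02
position: [429.6, 113.6, 104.6]
tool_rot: [0.551, 0.834, -0.0, -0.0]
ft_force: [1.3, -0.4, -0.5]
grip_width: 29.9
grasp_force: 0.0
```

```bash
python3 - <<'E'
from h import *
s=state();np.savez("w3.npz",p=s['position'],q=s['tool_rot']);M=R.from_quat(s['tool_rot']).as_matrix();print(s['position'],tn(s['position']),"yaw err deg",np.degrees(np.arctan2(M[1,0],M[0,0])-.402-np.pi/2))
cv2.imwrite("pics/w3.png",camera("wrist")[:,:,::-1])
E
```

```text
[429.60633895 113.59828256 104.6247073 ] [  0.7 346. ] yaw err deg 0.06357741959744242
```

View pics/w3.png

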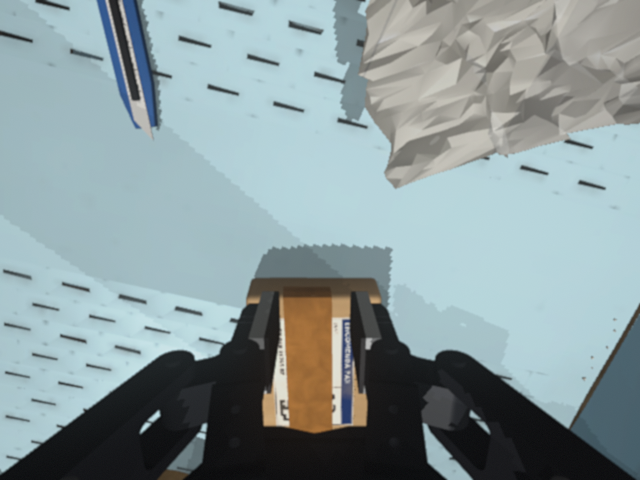

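The hand is centred on the parcel (cols 248–380, rear top edge about row 292) with clear table beneath the fingers; paper corner at (397,187) is clear.

Call:
jog_arm(
  offset=[
    [0,0,50],
    [0,0,35],
    [0,0,12],
    [-8,0,0],
    [-6,0,0],
  ],
  roll=[0,0,0,0,0],
  grip=[30,30,30,30,30],
)

```text
t: 9.7
position: [435.7, 100.4, 9.3]
tool_rot: [0.551, 0.834, 0.001, 0.001]
ft_force: [0.3, -0.6, 0.5]
grip_width: 29.9
grasp_force: 0.0
```

Call:
jog_arm(
  offset=[
    [-6,0,0],
    [-6,0,0],
    [-6,0,0],
    [-6,0,0],
    [-6,0,0],
  ],
  roll=[0,0,0,0,0],
  grip=[30,30,30,30,30],
)

```text
t: 10.32
position: [446.3, 73.0, 8.3]
tool_rot: [0.552, 0.834, 0.0, -0.0]
ft_force: [0.2, 1.0, 1.1]
grip_width: 30.0
grasp_force: 0.6
```

Call:
jog_arm(
  offset=[
    [-6,0,0],
    [-6,0,0],
    [-6,0,0],
    [-6,0,0],
    [-6,0,0],
  ],
  roll=[0,0,0,0,0],
  grip=[30,30,30,30,30],
)

```text
t: 10.95
position: [458.1, 45.3, 8.3]
tool_rot: [0.552, 0.834, -0.0, 0.0]
ft_force: [-0.1, 1.1, 0.1]
grip_width: 30.1
grasp_force: 0.5
```

```bash
python3 - <<'E'
from h import *
s=state();print(tn(s['position']),s['ft_force'])
camera("wrist");camera("top")
m=regions_of("top","parcel")[0];b=cv2.minAreaRect(max(cv2.findContours(m['pixels'].astype(np.uint8),0,2)[0],key=cv2.contourArea))
print(m['score'],b,tn(onz("top",b[0],31)))
B=cv2.boxPoints(b);print([tn(onz("top",q,31)).tolist() for q in B])
im=camera("top");cv2.imwrite("pics/t2.png",cv2.resize(im[165:315,220:420,::-1],None,fx=4,fy=4,interpolation=cv2.INTER_CUBIC))
E
```

```text
[2.00e-01 2.72e+02] [-0.07809314  1.11160961  0.05566566]
0.92 ((281.7622375488281, 256.8927001953125), (36.21835708618164, 48.27227783203125), 64.88516235351562) [ -0.2 200. ]
[[44.0, 260.2], [45.2, 140.9], [-44.3, 140.0], [-45.4, 258.8]]
```

View pics/t2.png

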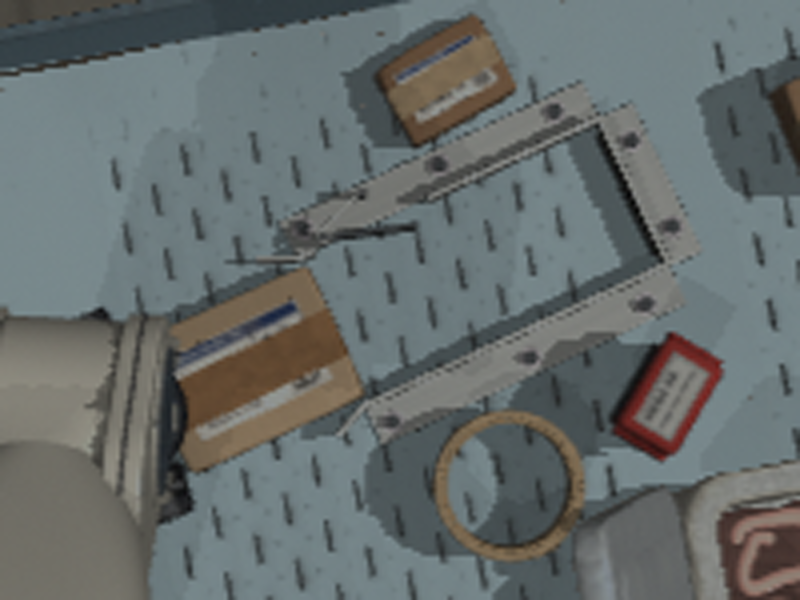

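The parcel sits in the flare, straight and centred (crop front edge (308,268)–(362,390)). I keep pushing.

Call:
jog_arm(
  offset=[
    [-5,0,0],
    [-5,0,0],
    [-5,0,0],
    [-5,0,0],
    [-5,0,0],
  ],
  roll=[0,0,0,0,0],
  grip=[30,30,30,30,30],
)

```text
t: 11.78
position: [467.9, 22.3, 8.3]
tool_rot: [0.552, 0.834, -0.0, -0.0]
ft_force: [-0.3, 0.5, -0.4]
grip_width: 29.5
grasp_force: 0.3
```

Call:
jog_arm(
  offset=[
    [-5,0,0],
    [-5,0,0],
    [-5,0,0],
    [-5,0,0],
    [-5,0,0],
  ],
  roll=[0,0,0,0,0],
  grip=[30,30,30,30,30],
)

```text
t: 12.4
position: [477.5, -0.5, 8.2]
tool_rot: [0.552, 0.834, 0.0, -0.0]
ft_force: [-0.3, 0.4, 0.2]
grip_width: 29.9
grasp_force: 0.7
```

Call:
jog_arm(
  offset=[
    [-5,0,0],
    [-5,0,0],
    [-5,0,0],
    [-5,0,0],
    [-5,0,0],
  ],
  roll=[0,0,0,0,0],
  grip=[30,30,30,30,30],
)

```text
t: 13.02
position: [487.4, -23.6, 8.3]
tool_rot: [0.552, 0.834, -0.0, -0.0]
ft_force: [-0.5, 1.2, 0.1]
grip_width: 30.0
grasp_force: 0.6
```

Call:
jog_arm(
  offset=[
    [-5,0,0],
    [-5,0,0],
    [-5,0,0],
    [-5,0,0],
    [-5,0,0],
  ],
  roll=[0,0,0,0,0],
  grip=[30,30,30,30,30],
)

```text
t: 13.65
position: [497.2, -46.6, 8.3]
tool_rot: [0.552, 0.834, -0.0, 0.0]
ft_force: [-0.2, 1.0, -0.0]
grip_width: 30.0
grasp_force: 0.6
```

Call:
jog_arm(
  offset=[
    [-5,0,0],
    [-5,0,0],
    [-5,0,0],
    [-5,0,0],
    [-5,0,0],
  ],
  roll=[0,0,0,0,0],
  grip=[30,30,30,30,30],
)

```text
t: 14.28
position: [507.0, -69.6, 8.3]
tool_rot: [0.552, 0.834, -0.0, -0.0]
ft_force: [-0.6, 1.9, 0.0]
grip_width: 30.3
grasp_force: 0.6
```

Call:
jog_arm(
  offset=[
    [-5,0,0],
    [-5,0,0],
    [-5,0,0],
    [-5,0,0],
    [-5,0,0],
  ],
  roll=[0,0,0,0,0],
  grip=[30,30,30,30,30],
)

```text
t: 14.9
position: [516.8, -92.6, 8.3]
tool_rot: [0.552, 0.834, -0.0, -0.0]
ft_force: [-1.0, -0.5, 0.1]
grip_width: 30.2
grasp_force: 0.7
```

Call:
jog_arm(
  offset=[
    [-5,0,0],
    [-5,0,0],
    [-5,0,0],
    [-5,0,0],
    [-5,0,0],
  ],
  roll=[0,0,0,0,0],
  grip=[30,30,30,30,30],
)

```text
t: 15.52
position: [526.6, -115.6, 8.3]
tool_rot: [0.552, 0.834, 0.0, 0.0]
ft_force: [-0.9, 1.3, 0.9]
grip_width: 30.0
grasp_force: 0.7
```

```bash
python3 - <<'E'
from h import *
s=state();print(tn(s['position']),s['ft_force'])
camera("top")
for m in regions_of("top","parcel")[:2]:
    b=cv2.minAreaRect(max(cv2.findContours(m['pixels'].astype(np.uint8),0,2)[0],key=cv2.contourArea))
    print(m['score'],[tn(onz("top",q,31)).tolist() for q in cv2.boxPoints(b)])
E
```

```text
[ 0.3 97.1] [-0.94011667  1.3274775   0.93647024]
0.87 [[46.7, 45.6], [42.8, -34.9], [-48.5, -29.9], [-44.6, 50.3]]
```

Call:
jog_arm(
  offset=[
    [-5,0,0],
    [-5,0,0],
    [-4,0,0],
    [-3,0,0],
    [-3,0,0],
  ],
  roll=[0,0,0,0,0],
  grip=[30,30,30,30,30],
)

```text
t: 16.25
position: [534.4, -133.8, 8.3]
tool_rot: [0.552, 0.834, 0.0, -0.0]
ft_force: [0.6, 2.9, 0.1]
grip_width: 30.0
grasp_force: 1.0
```

Call:
jog_arm(
  offset=[
    [-2,0,0],
    [-1,0,0],
    [-1,0,0],
    [0,0,0],
    [0,0,0],
  ],
  roll=[0,0,0,0,0],
  grip=[30,30,30,30,30],
)

```text
t: 16.88
position: [535.8, -137.2, 8.3]
tool_rot: [0.552, 0.834, 0.0, -0.0]
ft_force: [-0.8, 3.7, 1.2]
grip_width: 30.3
grasp_force: 1.5
```

Call:
jog_arm(
  offset=[
    [-1,0,0],
    [-1,0,0],
    [0,0,0],
    [0,0,0],
    [0,0,0],
  ],
  roll=[0,0,0,0,0],
  grip=[30,30,30,30,30],
)

```text
t: 17.5
position: [535.8, -137.3, 8.3]
tool_rot: [0.551, 0.835, 0.001, -0.001]
ft_force: [-3.4, 11.0, 5.4]
grip_width: 30.0
grasp_force: 5.9
```

Call:
jog_arm(
  offset=[
    [2,0,0],
    [2,0,0],
    [0,0,-25],
    [0,0,-35],
    [0,0,-50],
  ],
  roll=[0,0,0,0,0],
  grip=[30,30,30,30,30],
)

```text
t: 18.12
position: [534.5, -135.8, 118.5]
tool_rot: [0.552, 0.834, -0.001, -0.001]
ft_force: [0.7, -0.3, -0.0]
grip_width: 29.9
grasp_force: 0.0
```

Call:
jog_arm(
  offset=[
    [30,0,-30],
    [40,0,-20],
    [40,0,0],
    [40,0,0],
    [0,0,0],
  ],
  roll=[0,0,0,0,0],
  grip=[30,30,30,30,30],
)

```text
t: 18.75
position: [475.4, 4.0, 168.7]
tool_rot: [0.551, 0.835, -0.0, 0.0]
ft_force: [0.7, -0.4, -0.3]
grip_width: 29.8
grasp_force: 0.0
```

```bash
python3 - <<'E'
from h import *
s=state();print(tn(s['position']),s['ft_force'])
np.savez("w4.npz",p=s['position'],q=s['tool_rot'])
w=camera("wrist");t=camera("top")
a=cv2.resize(t[165:285,270:430,::-1],(600,450),interpolation=cv2.INTER_CUBIC);cv2.imwrite("pics/t4.png",a)
cv2.imwrite("pics/w4.png",w[:,:,::-1])
E
```

```text
[  0.  227.2] [ 0.68144788 -0.43634246 -0.31468375]
```

View pics/t4.png

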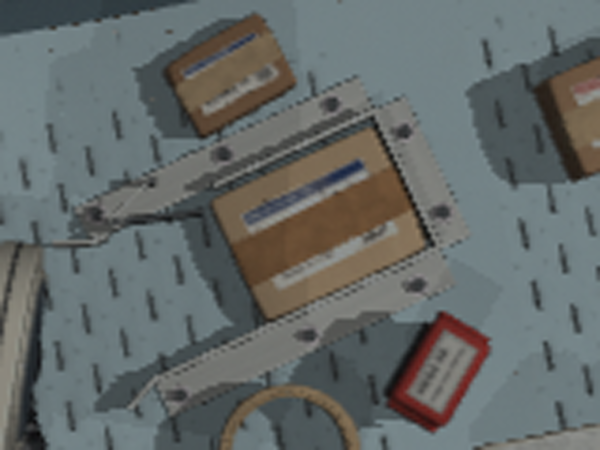

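Top crop: the parcel lies in the far end against the stop (412–430, 125–245), and the catch tip at (205,215) is where it was at the start. A last numeric check follows.

```bash
python3 - <<'E'
from h import *
camera("top")
m=regions_of("top","parcel")[0]
b=cv2.minAreaRect(max(cv2.findContours(m['pixels'].astype(np.uint8),0,2)[0],key=cv2.contourArea))
print(m['score'],b,tn(onz("top",b[0],31)),[tn(onz("top",q,31)).tolist() for q in cv2.boxPoints(b)])
# catch region unchanged vs start?
a=cv2.imread("pics/top0.png")[:,:,::-1].astype(int);t=camera("top").astype(int)
print(np.abs(a-t)[217:232,300:326].sum(2))
camera("wrist")
for q in("catch_tip","latch"):
    for r in find_in("wrist",q)[:1]: print(q,r['score'],r['location'],tn(wonz(r['location'],16,"w4.npz")))
m=regions_of("wrist","parcel")
for r in m[:1]:
    ys,xs=np.nonzero(r['pixels']);print(r['score'],xs.min(),xs.max(),ys.min(),tn(wonz((xs.mean(),ys.min()),31,"w4.npz")),tn(wonz((xs.mean(),ys.min()),0,"w4.npz")))
E
```

```text
0.75 ((354.6877746582031, 224.49020385742188), (36.80727767944336, 49.4488639831543), 65.224853515625) [-2.3  2.8] [[43.1, 64.0], [43.6, -58.6], [-47.6, -58.2], [-47.9, 63.9]]
[[ 26  30  25   6   3  20  25  31  27  27  29  29  31  29  31  27  27  29
   26   7  41 115 129 127 125 128]
 [ 30  26  10   2   6  20  29  26  28  27  25  27  25   6   3   2   0   1
   72 128 131 131 126 125 125 123]
 [ 30   5   2   6   3   1  21   8   1   1   2   2   0   0   0   3  34 115
  122 128 129 128 127 126 122 145]
 [ 27   8  16   5   3   2   3   3   0   1   1   3   6   2   1   0  91 117
  122 128 128 128 103  68  86 170]
 [  9  14   6   2   2   1   1   2   2   0   1   2   3   1   3   2   1  53
   45  42  19  15  14  11  73 137]
 [ 14  10   2   1   4   1   1   3   6   3   6   8  12  11  14  11  16  20
   15  14  18  18  25  40 100 143]
 [ 17  19  15   6  14  16  17  16  11  12  17  18  14  14   4   8  14  61
   82 117 157 162 157 125  90 134]
 [ 16  19   8  13  13   6   7  11  15  12  21  21  24  23  17  15  25  31
  116 158 159 159 157 124  85 130]
 [ 22  27  14  15  22  27  32  30  34  30  28  29  29  31  27  31  25  31
  118 154 155 158 159 155  70 120]
 [ 11  11  26  33  26  31  24  26  31  30  31  26  27  30  27  28  30  27
   30 116 158 152 157 155  74 122]
 [ 27  32  29  29  30  30  20  27  28  29  33  28  29  27  30  29  26  29
   33 119 156 159 163 153  78  71]
 [ 30  30  28  32  31  27  20  20  28  31  30  29  32  31  29  31  28  28
   31 119 150 160 165 160 101  73]
 [ 31  32  31  30  31  29  20  14  29  31  29  26  28  26  30  28  30  31
   25  33 122 158 155 160 104  53]
 [ 32  31  33  27  27  30  26  11  24  27  29  29  28  30  27  30  29  33
   32  32 120 161 160 158 126  55]
 [ 29  33  28  29  28  30  29  15  25  30  34  27  30  27  34  31  33  32
   32  32 117 161 162 161 153 153]]
0.83 263 360 370 [-1.1 87.4] [-1.2 63.1]
```

```bash
python3 -c "from rig import *;print(close_job())"
```

```text
the job is handed in; nothing more can be done
None
```

The parcel was pushed flat into the nest and stopped against the far end; the last pictures show it in line with the rails and the catch out behind it. I moved the hand clear and handed the job in, but no verdict came back.

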